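# Set the casting-frame dam and charge it with glass

## Robot

A 7-joint arm with a two-finger parallel gripper is mounted at the origin on the work surface. World frame = base frame: x ahead of the robot, y to its left, z up, the work surface at z = 0. Lengths are in m, angles in rad, forces in N, time in s.
With the tool pointing down it reaches from about 0.425 to 0.975 m from the base axis. Payload 16.7 kg.
Tool frame: the origin (TCP) lies at the very end of the fingers, on their centre line; the grasp point (between the pads) lies env.grasp_offset behind it (env.grasp_offset is the distance from the TCP to the grasp point, in m); z points along the fingers, y is the line along which they close (so a half turn about z gives the same grasp; the last joint's range is limited). The gripper opens to 85 mm and grips with 20 to 120 N. Pads are 22 mm wide; open, the fingers measure 114 mm over their backs; the gripper's body (76 mm by 85 mm) begins 54 mm behind the grasp point. The pads swing forward as they close: fully open they stand 13 mm farther back than shut.
Start: joints at [1.183, 0.426, 0.074, 1.606, -0.034, 1.111, -0.067], TCP at [0.159, -0.656, 0.231] pointing down, gripper open.
Joint ranges: [-2.85, 2.85], [-0.5, 2.14], [-1.23, 1.37], [0.21, 2.46], [-1.02, 4.16], [0.16, 2.05], [-2.73, 2.73]. Speed limits (rad/s): [1.89, 1.89, 2.39, 2.39, 3.01, 3.01, 3.01].

## Interface

Orientations are given as a unit quaternion [w, x, y, z].
In Python, from workcell import env gives the robot as it stands.
- The arm moves only by the tool apply_moves, never from a script. Its argument "increments" is a list that holds one entry, the list of rows, each a list of 4 numbers: the shift along the tool's x, y, z in mm, then the turn about the tool's z in degrees. In form: [[[dx, dy, dz, yaw], ...]]. A call has 1 to 8 rows; each row shifts and turns the commanded pose from where the row before left it, along the tool's axes as they then stand; what a row does not reach is not made up. A row lasts 1/10 s, in which the tool goes at most 50 mm and 8.59 degrees, less where a joint would pass 70% of its speed; a pose out of reach is approached as far as the arm can. A call with a gripper value outside its range is refused whole. "jaw" is the finger opening in mm, from 0 to 85.4, set as the call begins (left out, the last holds). The fingers move at their own pace and stop on an object; "newtons" is the grip in N (left out, the last holds). Time passes only in rows, so rows that do not move let the fingers close. It gives the time, the measured TCP pose, the force, the opening and the grip force at its end, in the units of the state.
- env.read_state(): the state, without advancing time (a new reading comes with each control period).
- env.snapshot(name): name is "scene" or "top" or "wrist"; returns a dict with "pixels" (384x512x3 uint8, red, green, blue), "range_z" (384x512 float32, m along the optical axis (not along the pixel's ray), 0 where there is no reading), "intrinsics" (3x3 intrinsics, pixels), "world_from_camera" (4x4, takes a point from camera to world coordinates); the wrist camera has in their place "T_tool_cam" (4x4, takes a point from camera to tool coordinates, whose origin is the TCP and whose axes are the flange's). Camera axes: x right, y down, z forward; pixel columns grow to the right and rows downward; lengths in m; the calibration is good to about 2 mm. A picture is of the moment at which its call begins: read the wrist's pose just before it.
- env.hand_in(): hands the job in; it is judged then, once.
The state is a dict: "t": time; "qpos": joint angles; "joint_velocities": joint speeds; "tau": joint torques, N m; "tool_pos": TCP position; "orientation": TCP orientation; "wrist_force": force on the tool from outside, world axes, zero at the start; "wrist_torque": the same for the moment, N m; "width": finger opening in m; "gripper_force": force on a finger pad.
Only numpy, scipy, OpenCV 4.12 (cv2) and the standard library are available. Lean on these libraries where they do the work, as an engineer would, in place of code of your own. Each camera call takes 0.05 s, during which the arm holds its last target. There are 200 camera calls.

## Task

Set the dam of the casting frame: wind the handwheel anticlockwise (which opens the dam) until its pointer is well past the dial's red mark, by some 60 degrees, then bring it back clockwise and stop on the mark, so that the slack is taken up in the closing direction. Only then lay all the glass chunks from the pocket tray together on the flat charging plate and let go of them, lift the plate by its red handle to slide them into the frame, and lower the plate flat again. The dam setting must stay as set, every chunk must end inside the frame, and the jar, cup and hammer are to be left alone.

Things in the scene. Friction and masses are not known exactly. Their poses are not given: they have to be found in the camera images.
- casting_frame: Casting frame, fixed on the bench; origin on the bench, z up, y along the machine towards the handwheel; yaw about +-0.15 rad. Open mould of aluminium walls: inside x -130 to +130 mm, y -36 mm (end wall, top z 66) to the brass dam, floor z 14, side walls 10 mm thick, tops z 80. Green gearbox 110 x 110 mm centred at y 200, top z 60.
- wheel_axis (a point): Point on the handwheel's vertical axis, on the gearbox top, 60 mm above the bench. The grey wheel is 116 mm across, its top 82 mm above the bench. Its spindle moves the dam 8 mm per rad and has end stops, at least 1.5 rad beyond the mark when opening.
- wheel_pointer (a point): Outer part of the handwheel's black pointer bar, 70 mm from the wheel axis, on the same side as the crank knob. Seen from above, anticlockwise opens the dam. At the start the mark lies 1.1 to 3.0 rad anticlockwise of the pointer.
- crank_grip (a point): Point to grip on the wheel's black upright crank knob, 24 mm in diameter, 45 mm from the wheel axis, 86 to 134 mm above the bench (this point at 115). It spins freely on its pin: the hand can carry it round in a circle without turning. About 6 N at the knob turns the spindle, which stays where left; taking up slack takes under 1 N.
- handwheel (a joint): Lost motion of the wheel on its spindle: +0.4 rad while winding anticlockwise, -0.4 with the slack taken up clockwise; on reversing, the wheel turns 0.8 rad before spindle and dam follow. Seen as a yellow arm (on the spindle, opposite the knob) between two steel studs on the wheel: taken up clockwise, the arm touches the stud anticlockwise of it.
- dial: White dial disc 176 mm across under the wheel, on the gearbox (z 60 mm), origin on the wheel axis. Its own x axis points to its raised red mark at 67 to 89 mm radius; the mark's place differs from start to start. Black ticks stand every 15 degrees.
- dam_face (a point): Top middle of the brass dam's face towards the mould, 87 mm above the bench; the dam slides along the frame's y axis.
- plate_handle (a point): Middle of the red roller handle: a bar 16 mm thick, 98 mm long, parallel to the hinge, 200 mm from the hinge line and 35 mm above the plate surface (107 mm above the bench when down), 45 mm clear of the plate's end rim. It spins on its axle, so the hand need not tilt as the plate rises.
- plate_hinge (a point): Middle of the charging plate's hinge line, on the plate's top surface, 72 mm above the bench; turns with the plate. x along the hinge; the steel plate, 250 mm (x) by 155 mm (y), extends from y 0 to -155 and has 15 mm high rims on three sides; it is open on the hinge side, over the mould. Room for six chunks, three by two.
- pocket_tray: Wooden pocket tray fixed to the bench, 180 (x) by 266 mm (y), 12 mm high, with 6 pockets of about 83 mm in 2 by 3 (centres at x +-43.5, y -87, 0, +87 mm); pocket floor 4 mm above the bench. Origin at its underside centre.
- charge_plate (a joint): Lift angle of the charging plate in rad: 0 down flat, up to 1.15. It falls back when let go. Chunks slide off somewhere between 0.45 and 0.75 rad, according to friction. Lifting takes under 15 N at the handle.
- chunk0: Faceted deep blue glass chunk, about 62 (x) by 40 (y) by 34 mm (z), 0.11 to 0.22 kg; origin in its middle, 17 mm above its underside. Flat upright sides across its y, good to grip. Starts in a pocket of the tray at any yaw, or is absent (3 to 5 of the 6 chunks are there).
- chunk1: Faceted sky blue glass chunk, about 62 (x) by 40 (y) by 34 mm (z), 0.11 to 0.22 kg; origin in its middle, 17 mm above its underside. Flat upright sides across its y, good to grip. Starts in a pocket of the tray at any yaw, or is absent (3 to 5 of the 6 chunks are there).
- chunk2: Faceted dark violet glass chunk, about 62 (x) by 40 (y) by 34 mm (z), 0.11 to 0.22 kg; origin in its middle, 17 mm above its underside. Flat upright sides across its y, good to grip. Starts in a pocket of the tray at any yaw, or is absent (3 to 5 of the 6 chunks are there).
- chunk3: Faceted olive green glass chunk, about 62 (x) by 40 (y) by 34 mm (z), 0.11 to 0.22 kg; origin in its middle, 17 mm above its underside. Flat upright sides across its y, good to grip. Starts in a pocket of the tray at any yaw, or is absent (3 to 5 of the 6 chunks are there).
- chunk4: Faceted ruby red glass chunk, about 62 (x) by 40 (y) by 34 mm (z), 0.11 to 0.22 kg; origin in its middle, 17 mm above its underside. Flat upright sides across its y, good to grip. Starts in a pocket of the tray at any yaw, or is absent (3 to 5 of the 6 chunks are there).
- chunk5: Faceted amber glass chunk, about 62 (x) by 40 (y) by 34 mm (z), 0.11 to 0.22 kg; origin in its middle, 17 mm above its underside. Flat upright sides across its y, good to grip. Starts in a pocket of the tray at any yaw, or is absent (3 to 5 of the 6 chunks are there).
- frit_jar: Amber jar 64 mm across, 100 mm tall, origin at its underside; to be left alone.
- brush_cup: White cup 72 mm across, 90 mm tall, origin at its underside; to be left alone.
- glass_hammer: Hammer 220 mm long lying on the bench near the wheel end of the machine; origin under its middle; to be left alone.
Not all that is in view belongs to the job. Of the things that look like the chunk0, take the one that is nearest to the robot's base at the start. Several things look just like the chunk4: the one meant starts farthest to the robot's left.

How it is judged:
On the way, in this order (a step that is already met when the one before it is completed fails the run):
1. the wheel's pointer has been wound anticlockwise past the red mark (by at least 0.45 rad) (y of wheel_pointer in the frame of dial above 0.03 m), for 0.1 s.
2. the pointer is back on the mark, within 9 mm at the pointer (0.13 rad), with the slack taken up in the closing direction (lost motion below -0.28 rad) (x of wheel_pointer in the frame of dial above 0 m and y of wheel_pointer in the frame of dial between -0.009 and 0.009 m and value of joint handwheel below -0.28 rad), for 0.3 s.
3. all chunks present lie on the charging plate, let go and still (x of chunk0 in the frame of plate_hinge between -0.125 and 0.125 m and y of chunk0 in the frame of plate_hinge between -0.155 and 0.002 m and z of chunk0 in the frame of plate_hinge between 0.005 and 0.036 m and linear speed of each of chunk0, chunk1, chunk2, chunk3, chunk4, chunk5 below 0.05 m/s and contact force between the fingers and chunk0 below 0.5 N and x of chunk1 in the frame of plate_hinge between -0.125 and 0.125 m and y of chunk1 in the frame of plate_hinge between -0.155 and 0.002 m and z of chunk1 in the frame of plate_hinge between 0.005 and 0.036 m and contact force between the fingers and chunk1 below 0.5 N and x of chunk2 in the frame of plate_hinge between -0.125 and 0.125 m and y of chunk2 in the frame of plate_hinge between -0.155 and 0.002 m and z of chunk2 in the frame of plate_hinge between 0.005 and 0.036 m and contact force between the fingers and chunk2 below 0.5 N and x of chunk3 in the frame of plate_hinge between -0.125 and 0.125 m and y of chunk3 in the frame of plate_hinge between -0.155 and 0.002 m and z of chunk3 in the frame of plate_hinge between 0.005 and 0.036 m and contact force between the fingers and chunk3 below 0.5 N and x of chunk4 in the frame of plate_hinge between -0.125 and 0.125 m and y of chunk4 in the frame of plate_hinge between -0.155 and 0.002 m and z of chunk4 in the frame of plate_hinge between 0.005 and 0.036 m and contact force between the fingers and chunk4 below 0.5 N and x of chunk5 in the frame of plate_hinge between -0.125 and 0.125 m and y of chunk5 in the frame of plate_hinge between -0.155 and 0.002 m and z of chunk5 in the frame of plate_hinge between 0.005 and 0.036 m and contact force between the fingers and chunk5 below 0.5 N), for 0.2 s.
4. the plate has been lifted by more than 0.5 rad (value of joint charge_plate above 0.5 rad), for 0.1 s.
At the end, for the whole second after the job is handed in: The pointer is on the red mark within 9 mm (0.13 rad) with the slack still taken up clockwise (lost motion below -0.28 rad); every chunk present lies at rest inside the mould between its walls and the dam, its middle below 75 mm above the bench; the charging plate is down flat (below 0.06 rad) (all of step 2 and x of chunk0 in the frame of casting_frame between -0.13 and 0.13 m and y of chunk0 in the frame of casting_frame between -0.036 and 0.135 m and z of chunk0 in the frame of casting_frame between 0.014 and 0.075 m and linear speed of each of chunk0, chunk1, chunk2, chunk3, chunk4, chunk5 below 0.03 m/s and x of chunk1 in the frame of casting_frame between -0.13 and 0.13 m and y of chunk1 in the frame of casting_frame between -0.036 and 0.135 m and z of chunk1 in the frame of casting_frame between 0.014 and 0.075 m and x of chunk2 in the frame of casting_frame between -0.13 and 0.13 m and y of chunk2 in the frame of casting_frame between -0.036 and 0.135 m and z of chunk2 in the frame of casting_frame between 0.014 and 0.075 m and x of chunk3 in the frame of casting_frame between -0.13 and 0.13 m and y of chunk3 in the frame of casting_frame between -0.036 and 0.135 m and z of chunk3 in the frame of casting_frame between 0.014 and 0.075 m and x of chunk4 in the frame of casting_frame between -0.13 and 0.13 m and y of chunk4 in the frame of casting_frame between -0.036 and 0.135 m and z of chunk4 in the frame of casting_frame between 0.014 and 0.075 m and x of chunk5 in the frame of casting_frame between -0.13 and 0.13 m and y of chunk5 in the frame of casting_frame between -0.036 and 0.135 m and z of chunk5 in the frame of casting_frame between 0.014 and 0.075 m and value of joint charge_plate below 0.06 rad); the robot touches nothing.
It fails at once if the jar is pushed more than 30 mm from its place (distance of frit_jar from where it was at the start of the episode above 0.03 m).
It fails at once if the cup is pushed more than 30 mm from its place (distance of brush_cup from where it was at the start of the episode above 0.03 m).
It fails at once if the hammer is pushed more than 30 mm from its place (distance of glass_hammer from where it was at the start of the episode above 0.03 m).
It fails at once if a glass chunk falls off the bench (height (world z) of any of chunk0, chunk1, chunk2, chunk3, chunk4, chunk5 below -0.05 m).
Of chunk0, chunk1, chunk2, chunk3, chunk4, chunk5 only 3 to 5 are there at a start; the rules pass over those that are not, and their reading is None.
At some moment in a run one of chunk0, chunk1, chunk2, chunk3, chunk4, chunk5 may be knocked a few centimetres aside while the robot is not near it.
It also fails if it takes over 210 s, if anything falls off the work surface, if the arm or the gripper's body presses on something with over 40 N, if the wrist force passes 120 N, or if a joint passes its speed limit or range.

## Working session

There is one attempt and no reset: what is moved stays moved. The work goes in short steps, Python scripts to look and compute and a tool call to move; the robot and the scene stay as the last step left them, time stands still between calls to the robot, and variables do not carry over. Pictures are saved under pics/ and viewed, at most 14 in all, crops included, and the job is handed in when it is done.

Besides the shell and the picture viewer there is one more tool, called after "Request:" in YAML: its name, and indented under it one key for each argument. apply_moves: Moves the arm, as the interface text tells. Its arguments: {"type":"object","properties":{"increments":{"type":"array"},"jaw":{"type":"number"},"newtons":{"type":"number"}},"required":["increments"]}

```bash
mkdir -p pics; ls
cat > h.py <<'E'
import numpy as np, cv2, json
from workcell import env
def snap(n, save=None):
    s=env.snapshot(n)
    if save: cv2.imwrite('pics/'+save, s['pixels'][:,:,::-1])
    return s
def world(s, T=None):
    K=s['intrinsics']; z=s['range_z']; v,u=np.mgrid[:z.shape[0],:z.shape[1]]
    P=np.stack([(u-K[0,2])/K[0,0]*z,(v-K[1,2])/K[1,1]*z,z],-1)
    T=s['world_from_camera'] if T is None else T
    return P@T[:3,:3].T+T[:3,3]
def rayz(s,u,v,h,T=None):
    K=s['intrinsics']; T=s['world_from_camera'] if T is None else T
    d=T[:3,:3]@np.array([(u-K[0,2])/K[0,0],(v-K[1,2])/K[1,1],1]); o=T[:3,3]
    return o+d*(h-o[2])/d[2]
def toolT():
    st=env.read_state(); w,x,y,z=st['orientation']
    from scipy.spatial.transform import Rotation as R
    T=np.eye(4); T[:3,:3]=R.from_quat([x,y,z,w]).as_matrix(); T[:3,3]=st['tool_pos']; return T
E
python3 - <<'E'
from h import *
st=env.read_state(); print({k:np.round(v,3) for k,v in st.items()}, env.grasp_offset)
for n in('scene','top'):
    s=snap(n,n+'0.png'); print(n,np.round(s['world_from_camera'],3).tolist(),s['intrinsics'].tolist())
    np.savez(n+'0.npz',**s)
E
```

```text
pics
{'t': np.float64(0.0), 'qpos': array([ 1.183,  0.427,  0.074,  1.607, -0.034,  1.111, -0.067]), 'joint_velocities': array([ 0.   , -0.003,  0.001,  0.001, -0.   ,  0.001,  0.   ]), 'tau': array([-1.0000e-03, -9.4984e+01,  3.7610e+00, -4.6352e+01,  1.9000e-02,
        1.0000e-02, -0.0000e+00]), 'tool_pos': array([ 0.159, -0.656,  0.231]), 'orientation': array([-0.001,  0.993,  0.119, -0.   ]), 'wrist_force': array([ 0.451, -0.242, -0.422]), 'wrist_torque': array([0.033, 0.012, 0.01 ]), 'gripper_force': np.float64(0.0), 'width': np.float64(0.085)} 0.0187
scene [[-0.299, 0.608, -0.735, 1.494], [0.954, 0.172, -0.246, 0.257], [-0.023, -0.775, -0.632, 0.916], [0.0, 0.0, 0.0, 1.0]] [[423.8174029520959, 0.0, 249.4459695648315], [0.0, 423.8174029520959, 185.30221181969478], [0.0, 0.0, 1.0]]
top [[-0.015, -0.992, 0.127, 0.293], [-1.0, 0.015, -0.0, -0.056], [-0.001, -0.127, -0.992, 1.943], [0.0, 0.0, 0.0, 1.0]] [[451.9508372068913, 0.0, 252.54143557493532], [0.0, 451.9508372068913, 184.19856343036824], [0.0, 0.0, 1.0]]
```

View pics/scene0.png

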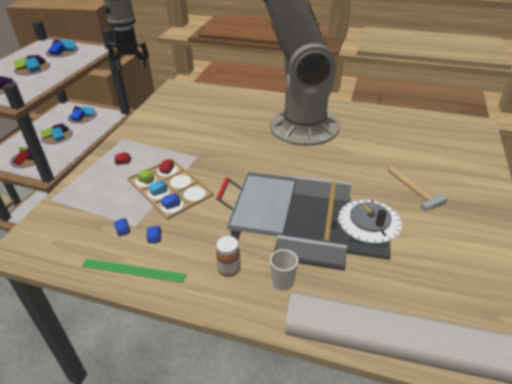

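View pics/top0.png

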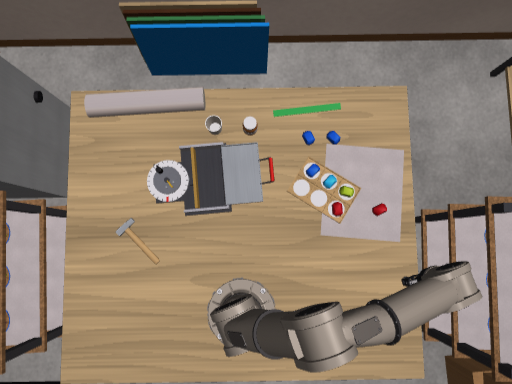

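The scene view shows olive (147,176), sky (158,188), blue (170,201) and ruby (166,167) in the tray. In the top view these are (347,191), (330,182), (312,170) and (337,209).

Lookalikes, top view:
- **Blue:** (309,137), (333,137) and (312,170). I take (312,170), the nearest to the base.
- **Red:** (379,209) and (337,209). I take (337,209), the farthest to the robot's left.

The wheel is at (168,180) and the red handle at (271,170). Next I'll check the tray and wheel in a close crop.

Run:
```python
from h import *
t=dict(np.load('top0.npz')); s=dict(np.load('scene0.npz'))
a=cv2.resize(t['pixels'][130:250,135:400],None,fx=3,fy=3,interpolation=cv2.INTER_CUBIC)[:300]
b=cv2.resize(s['pixels'][140:285,100:420],None,fx=2.4,fy=2.4,interpolation=cv2.INTER_CUBIC)[:300,:795]
c=np.zeros((600,800,3),np.uint8); c[:a.shape[0],:a.shape[1]]=a; c[300:300+b.shape[0],:b.shape[1]]=b[:300]
cv2.imwrite('pics/crop1.png',c[:,:,::-1])
W=world(t); hsv=cv2.cvtColor(t['pixels'],cv2.COLOR_RGB2HSV); H,S,V=cv2.split(hsv)
def rep(n,m,h=None):
    k,l,st,ce=cv2.connectedComponentsWithStats(m.astype(np.uint8))
    for i in range(1,k):
        if st[i,4]<15: continue
        q=l==i; p=W[q]
        print(n,np.round(ce[i]),st[i,4],'xyz',np.round(np.median(p,0),3),'zmax',round(p[:,2].max(),3))
R=np.zeros(H.shape,bool); R[90:235,75:405]=1
R&=(W[...,2]<.2)&(W[...,2]>-.02)
rep('blue',R&(H>112)&(H<130)&(S>150));rep('sky',R&(H>90)&(H<=108)&(S>120));rep('green',R&(H>28)&(H<45)&(S>120));rep('red',R&((H<6)|(H>172))&(S>150))
rep('white',R&(S<40)&(V>190))
# dial fit via z
for n,u in (('white',(S<40)&(V>190)),):
    q=R&u; q[:,:140]=0;q[:,195:]=0;q[:155]=0;q[208:]=0
    pts=np.argwhere(q)[:,::-1].astype(np.float32)
    e=cv2.fitEllipse(cv2.convexHull(pts)); print(e, rayz(t,*e[0],.06))
```

```text
sky [330. 181.] 104 xyz [ 0.546 -0.384  0.035] zmax 0.049
green [346. 191.] 112 xyz [ 0.502 -0.453  0.035] zmax 0.05
red [271. 169.] 82 xyz [ 0.588 -0.133  0.112] zmax 0.124
red [337. 209.] 109 xyz [ 0.426 -0.412  0.034] zmax 0.047
red [379. 209.] 110 xyz [ 0.423 -0.591  0.029] zmax 0.053
white [250. 122.] 128 xyz [ 0.79  -0.048  0.099] zmax 0.112
white [214. 127.] 64 xyz [0.798 0.107 0.004] zmax 0.093
white [168. 181.] 599 xyz [0.549 0.291 0.062] zmax 0.075
white [310. 171.] 73 xyz [ 0.592 -0.3    0.004] zmax 0.017
white [324. 178.] 50 xyz [ 0.568 -0.367  0.004] zmax 0.014
white [301. 187.] 213 xyz [ 0.525 -0.266  0.004] zmax 0.018
white [334. 186.] 20 xyz [ 0.528 -0.409  0.004] zmax 0.018
white [348. 185.] 26 xyz [ 0.531 -0.468  0.004] zmax 0.015
white [318. 198.] 210 xyz [ 0.477 -0.339  0.004] zmax 0.018
white [347. 197.] 35 xyz [ 0.478 -0.459  0.005] zmax 0.016
white [331. 208.] 53 xyz [ 0.434 -0.389  0.004] zmax 0.021
((167.09181213378906, 180.256591796875), (40.4771728515625, 41.11598587036133), 69.5535659790039) [0.55583463 0.30240714 0.06      ]
```

View pics/crop1.png

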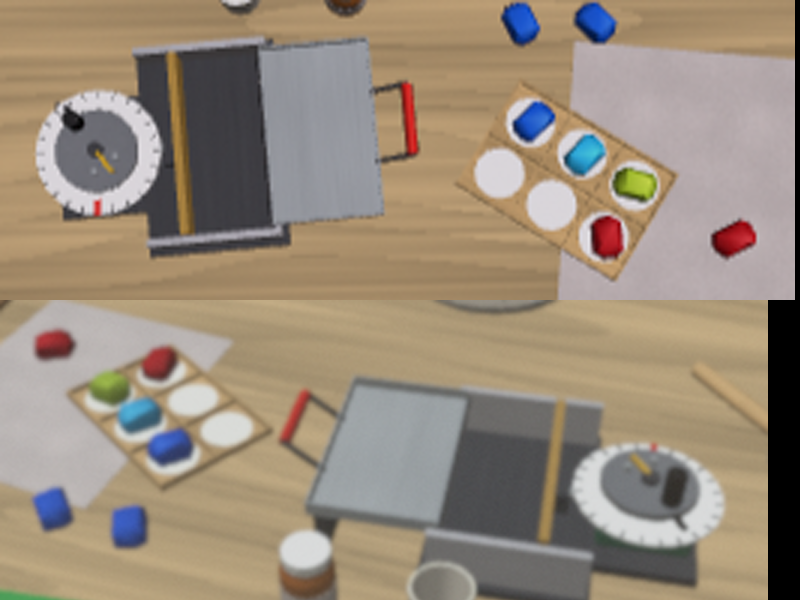

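The crop confirms the choices. The four chunks present are blue, sky, olive and ruby, each in a pocket. The dial's red mark is at top pixel (167,199), the knob at (159,169), and the wheel centre is about (0.556, 0.302). I'll start moving towards the wheel.

Request:
apply_moves:
  increments:
    - [[44, -19, -10, 0], [44, -19, -10, 0], [44, -19, -10, 0], [44, -19, -10, 0], [44, -19, -10, 0], [44, -19, -10, 0], [44, -19, -10, 0], [44, -19, -10, 0]]

```text
t: 0.9
tool_pos: [0.4665, -0.4238, 0.3116]
orientation: [-0.0, 0.993, 0.119, -0.0]
wrist_force: [0.4, -1.5, 0.2]
width: 0.0855
gripper_force: 0.0
```

Request:
apply_moves:
  increments:
    - [[13, -46, 0, 0], [13, -46, 0, 0], [13, -46, 0, 0], [13, -46, 0, 0], [13, -46, 0, 0], [13, -46, 0, 0], [13, -46, 0, 0], [13, -46, 0, 0]]

```text
t: 1.7
tool_pos: [0.4792, -0.0414, 0.3113]
orientation: [0.0, 0.993, 0.119, 0.0]
wrist_force: [1.4, -0.3, -0.1]
width: 0.085
gripper_force: 0.0
```

Request:
apply_moves:
  increments:
    - [[13, -46, 0, 0], [13, -46, 0, 0], [13, -46, 0, 0], [13, -46, 0, 0], [13, -46, 0, 0], [13, -46, 0, 0], [13, -46, 0, 0], [0, 0, 0, 0]]

```text
t: 2.5
tool_pos: [0.4905, 0.2975, 0.3109]
orientation: [-0.001, 0.993, 0.122, -0.001]
wrist_force: [0.6, -0.2, 0.0]
width: 0.0856
gripper_force: 0.0
```

```bash
cat >> h.py <<'E'
def wrist(save):
    T=toolT(); s=snap('wrist',save); return s, T@s['T_tool_cam']
E
python3 - <<'E'
from h import *
s,T=wrist('w1.png'); np.savez('w1.npz',T=T,**s); print(np.round(T,3),np.round(toolT(),3), np.round(env.read_state()['qpos'],2))
E
```

```text
[[ 0.243 -0.937 -0.251  0.553]
 [-0.97  -0.235 -0.06   0.312]
 [-0.003  0.258 -0.966  0.452]
 [ 0.     0.     0.     1.   ]] [[ 0.971  0.24  -0.002  0.491]
 [ 0.24  -0.971  0.001  0.294]
 [-0.001 -0.001 -1.     0.311]
 [ 0.     0.     0.     1.   ]] [-0.14  0.25 -0.61  1.71  0.15  1.23 -2.11]
```

View pics/w1.png

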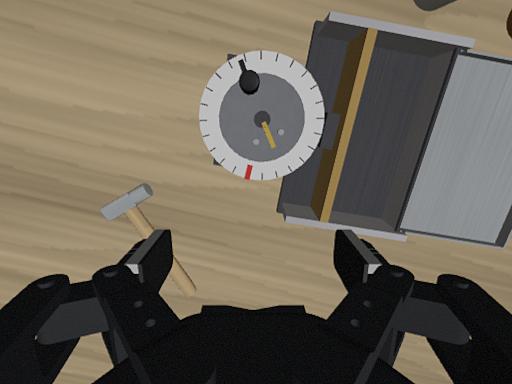

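The wrist view shows the dial centre at (262,116), pointer tip (241,62), knob top (249,80), red mark (249,172), and the yellow arm near (268,133) with studs at (281,132) and (256,142). Next I'll turn these into angles.

Run:
```python
from h import *
s=dict(np.load('w1.npz')); T=s['T']; W=world(s,T); hsv=cv2.cvtColor(s['pixels'],cv2.COLOR_RGB2HSV); H,S,V=cv2.split(hsv)
q=(S<40)&(V>190); q[:45]=0; q[185:]=0; q[:,:195]=0; q[:,328:]=0
p=np.array([rayz(s,u,v,.06,T)[:2] for v,u in np.argwhere(q)]).astype(np.float32)
hull=cv2.convexHull(p)[:,0]; e=cv2.fitEllipse(hull*1000); print('ellipse mm',e)
A=np.c_[2*hull,np.ones(len(hull))]; c=np.linalg.lstsq(A,(hull**2).sum(1),rcond=None)[0]; r=np.sqrt(c[2]+c[0]**2+c[1]**2); print('circle',c[:2],r)
m=((H<8)|(H>172))&(S>130); m[:140]=0;m[190:]=0;m[:,:220]=0;m[:,280:]=0
mk=np.array([rayz(s,u,v,.062,T)[:2] for v,u in np.argwhere(m)]).mean(0); d=mk-c[:2]; print('mark',mk,np.hypot(*d),np.degrees(np.arctan2(d[1],d[0])))
for n,u,v,h in(('tip',241,62,.066),('knob',250,80,.134)):
    x=rayz(s,u,v,h,T)[:2]; d=x-c[:2]; print(n,x,np.hypot(*d),np.degrees(np.arctan2(d[1],d[0])))
k=(V<60); k[:50]=0;k[100:]=0;k[:,:230]=0;k[:,:][:,275:]=0
kk=k&(W[...,2]>.125); print('knob top pts',kk.sum(),W[kk].mean(0))
kk=k&(W[...,2]<.085)&(W[...,2]>.06); print('ptr',kk.sum(),W[kk].mean(0),W[kk][:,2].mean())
y=(H>15)&(H<32)&(S>130)&(V>120); y[:110]=0;y[155:]=0;y[:,:250]=0;y[:,290:]=0; print('yellow',W[y].mean(0))
```

```text
ellipse mm ((553.7903442382812, 301.4593811035156), (173.9671630859375, 174.39369201660156), 167.7765350341797)
circle [0.55378526 0.30144631] 0.08708515833984937
mark [0.47511515 0.30128984] 0.07867025967113354 -179.8860440550313
tip [0.61741298 0.34564883] 0.07747483690996095 34.78791461141147
knob [0.59066365 0.32587103] 0.0442332769694667 33.51667224747958
knob top pts 356 [0.58913663 0.32699731 0.13521503]
ptr 50 [0.61152665 0.34098701 0.07731982] 0.0773198183847385
yellow [0.53662688 0.28836137 0.08910317]
```

```bash
cat > wheel.py <<'E'
from h import *
def wheel(name):
    s,T=wrist(name); W=world(s,T); H,S,V=cv2.split(cv2.cvtColor(s['pixels'],cv2.COLOR_RGB2HSV))
    near=np.hypot(W[...,0]-.555,W[...,1]-.302)<.1
    q=(S<40)&(V>190)&near&(np.abs(W[...,2]-.06)<.015)
    p=np.array([rayz(s,u,v,.06,T)[:2] for v,u in np.argwhere(q)]).astype(np.float32)
    hull=cv2.convexHull(p)[:,0]; A=np.c_[2*hull,np.ones(len(hull))]; c=np.linalg.lstsq(A,(hull**2).sum(1),rcond=None)[0]
    r=np.sqrt(c[2]+c[0]**2+c[1]**2); c=c[:2]; print('centre',c.round(4),'r',r.round(4))
    def ang(n,m,h):
        x=np.array([rayz(s,u,v,h,T)[:2] for v,u in np.argwhere(m)]).mean(0); d=x-c
        print(n,m.sum(),x.round(4),'rad',np.hypot(*d).round(4),'ang',np.degrees(np.arctan2(d[1],d[0])).round(1))
    R=np.array
    ang('mark',near&((H<8)|(H>172))&(S>130),.062)
    D=np.stack([(W[...,0]-c[0]),(W[...,1]-c[1])],-1); rr=np.hypot(D[...,0],D[...,1])
    k=near&(V<70)&(W[...,2]>.125)&(W[...,2]<.145)
    if k.sum(): ang('knob',k,.134)
    pt=near&(V<60)&(W[...,2]<.1)&(W[...,2]>.064)&(rr>.06)&(rr<.08)
    if pt.sum(): ang('pointer',pt,.077)
    ang('yellow',near&(H>15)&(H<32)&(S>130)&(V>120)&(rr<.05),.089)
    return s,T
E
python3 -c "
from wheel import *
wheel('w2.png'); print(toolT()[:3,3], np.round(env.read_state()['wrist_force'],1))"
```

```text
centre [0.5537 0.3015] r 0.087
mark 97 [0.4258 0.2483] rad 0.1385 ang -157.4
knob 362 [0.5893 0.3269] rad 0.0438 ang 35.5
pointer 46 [0.6124 0.3424] rad 0.0715 ang 34.9
yellow 89 [0.5338 0.2861] rad 0.0251 ang -142.3
[0.49175111 0.29206006 0.31068088] [ 0.5 -0.2 -0.1]
```

Request:
apply_moves:
  increments:
    - [[35, -4, 20, 0], [35, -4, 30, 0], [34, -2, 30, 0], [0, 0, 40, 0], [0, 0, 40, 0], [0, 0, 35, 0], [0, 0, 19, 0], [0, 0, 0, 0]]

```text
t: 3.4
tool_pos: [0.5901, 0.3225, 0.0944]
orientation: [0.001, 0.993, 0.118, -0.002]
wrist_force: [-0.2, -1.0, 0.4]
width: 0.0857
gripper_force: 0.0
```

Request:
apply_moves:
  increments:
    - [[0, 0, 0, 0], [0, 0, 0, 0], [0, 0, 0, 0], [0, 0, 0, 0], [0, 0, 0, 0], [0, 0, 0, 0], [0, 0, 0, 0]]
  jaw: 10
  newtons: 50

```text
t: 4.1
tool_pos: [0.5916, 0.3257, 0.0982]
orientation: [-0.0, 0.993, 0.119, 0.001]
wrist_force: [0.4, 0.6, 7.1]
width: 0.0228
gripper_force: 48.7
```

```bash
python3 -c "
from h import *
s=env.read_state();print(np.round(toolT(),4), {k:np.round(s[k],3) for k in('wrist_force','width','gripper_force','qpos')})"
```

```text
[[ 9.719e-01  2.354e-01  1.300e-03  5.916e-01]
 [ 2.354e-01 -9.719e-01  7.000e-04  3.257e-01]
 [ 1.400e-03 -4.000e-04 -1.000e+00  9.820e-02]
 [ 0.000e+00  0.000e+00  0.000e+00  1.000e+00]] {'wrist_force': array([0.404, 0.552, 7.077]), 'width': np.float64(0.023), 'gripper_force': np.float64(48.73), 'qpos': array([-0.23 ,  0.61 , -0.515,  1.685,  0.358,  0.94 , -2.214])}
```

```bash
cat > arc.py <<'E'
import sys, numpy as np
a0,a1,n=map(float,sys.argv[1:4]); n=int(n)
th=np.radians(np.linspace(a0,a1,n+1)); P=45*np.c_[np.cos(th),np.sin(th)]; d=np.diff(P,axis=0)
ex=np.array([.972,.2354]); ey=np.array([.2354,-.972])
print(np.round(np.c_[d@ex,d@ey],1).tolist())
E
for i in "33 113 8" "113 193 8" "193 245 6" ; do python3 arc.py $i; done
```

```text
[[-3.2, -7.1], [-4.4, -6.5], [-5.5, -5.6], [-6.4, -4.6], [-7.1, -3.4], [-7.6, -2.1], [-7.8, -0.8], [-7.8, 0.6]]
[[-7.6, 1.9], [-7.1, 3.2], [-6.5, 4.4], [-5.6, 5.5], [-4.6, 6.4], [-3.4, 7.1], [-2.1, 7.6], [-0.8, 7.8]]
[[0.4, 6.8], [1.5, 6.6], [2.4, 6.3], [3.4, 5.9], [4.2, 5.3], [5.0, 4.6]]
```

Request:
apply_moves:
  increments:
    - [[-3.2, -7.1, 0, 0], [-4.4, -6.5, 0, 0], [-5.5, -5.6, 0, 0], [-6.4, -4.6, 0, 0], [-7.1, -3.4, 0, 0], [-7.6, -2.1, 0, 0], [-7.8, -0.8, 0, 0], [-7.8, 0.6, 0, 0]]

```text
t: 4.9
tool_pos: [0.5366, 0.3437, 0.0984]
orientation: [-0.001, 0.993, 0.119, 0.002]
wrist_force: [5.0, 4.0, 2.5]
width: 0.0229
gripper_force: 48.8
```

Request:
apply_moves:
  increments:
    - [[-7.6, 1.9, 0, 0], [-7.1, 3.2, 0, 0], [-6.5, 4.4, 0, 0], [-5.6, 5.5, 0, 0], [-4.6, 6.4, 0, 0], [-3.4, 7.1, 0, 0], [-2.1, 7.6, 0, 0], [-0.8, 7.8, 0, 0]]

```text
t: 5.7
tool_pos: [0.509, 0.2925, 0.0982]
orientation: [-0.001, 0.993, 0.119, 0.001]
wrist_force: [-3.1, 6.2, 6.1]
width: 0.023
gripper_force: 49.3
```

Request:
apply_moves:
  increments:
    - [[0.4, 6.8, 0, 0], [1.5, 6.6, 0, 0], [2.4, 6.3, 0, 0], [3.4, 5.9, 0, 0], [4.2, 5.3, 0, 0], [5, 4.6, 0, 0], [0, 0, 0, 0], [0, 0, 0, 0]]

```text
t: 6.5
tool_pos: [0.5346, 0.2606, 0.0981]
orientation: [-0.0, 0.993, 0.119, 0.001]
wrist_force: [0.2, -0.8, 9.0]
width: 0.0227
gripper_force: 49.6
```

```bash
python3 -c "
from h import *
s=env.read_state();p=toolT()[:2,3]-[.5537,.3015];print(p,np.hypot(*p),np.degrees(np.arctan2(p[1],p[0]))%360, {k:np.round(s[k],3) for k in('wrist_force','width','gripper_force','qpos')})"; python3 arc.py 244 180 8
```

```text
[-0.0190927  -0.04087637] 0.04511550548561547 244.9634754460875 {'wrist_force': array([ 0.207, -0.77 ,  8.972]), 'width': np.float64(0.023), 'gripper_force': np.float64(49.574), 'qpos': array([-0.144,  0.5  , -0.536,  1.876,  0.331,  0.853, -2.179])}
[[-4.5, -4.3], [-3.9, -4.9], [-3.2, -5.4], [-2.4, -5.8], [-1.6, -6.1], [-0.7, -6.2], [0.2, -6.3], [1.0, -6.2]]
```

Request:
apply_moves:
  increments:
    - [[-4.5, -4.3, 0, 0], [-3.9, -4.9, 0, 0], [-3.2, -5.4, 0, 0], [-2.4, -5.8, 0, 0], [-1.6, -6.1, 0, 0], [-0.7, -6.2, 0, 0], [0.2, -6.3, 0, 0], [1, -6.2, 0, 0]]

```text
t: 7.3
tool_pos: [0.5082, 0.2999, 0.098]
orientation: [0.001, 0.993, 0.119, -0.0]
wrist_force: [-8.2, -7.2, 16.3]
width: 0.0225
gripper_force: 50.3
```

Request:
apply_moves:
  increments:
    - [[0, 0, 0, 0], [0, 0, 0, 0]]

```text
t: 7.5
tool_pos: [0.5082, 0.3011, 0.0981]
orientation: [0.0, 0.993, 0.119, -0.0]
wrist_force: [-7.2, -1.7, 13.0]
width: 0.0231
gripper_force: 50.3
```

```bash
python3 -c "
from h import *
s=env.read_state();p=toolT()[:2,3]-[.5537,.3015];print(p,np.hypot(*p),np.degrees(np.arctan2(p[1],p[0]))%360, {k:np.round(s[k],3) for k in('wrist_force','width','gripper_force','qpos')})
s,T=wrist('w3.png')"
```

```text
[-0.04550456 -0.00043643] 0.04550665693705133 180.54950735442534 {'wrist_force': array([-7.167, -1.652, 13.004]), 'width': np.float64(0.023), 'gripper_force': np.float64(50.281), 'qpos': array([-0.218,  0.497, -0.545,  1.884,  0.334,  0.852, -2.264])}
```

Request:
apply_moves:
  increments:
    - [[0, 0, 0, 0], [0, 0, 0, 0], [0, 0, 0, 0], [0, 0, 0, 0], [0, 0, 0, 0], [0, 0, 0, 0]]
  jaw: 85

```text
t: 8.15
tool_pos: [0.5089, 0.3006, 0.0973]
orientation: [-0.0, 0.993, 0.119, -0.0]
wrist_force: [-0.0, 0.3, 0.8]
width: 0.0853
gripper_force: 0.0
```

Request:
apply_moves:
  increments:
    - [[0, 0, -20, 0], [0, 0, -40, 0], [0, 0, -45, 0], [-10, 0, -45, 0], [-10, 0, -45, 0], [0, 0, -20, 0], [0, 0, 0, 0], [0, 0, 0, 0]]

```text
t: 8.95
tool_pos: [0.4894, 0.2957, 0.3122]
orientation: [0.0, 0.993, 0.118, 0.0]
wrist_force: [-0.2, 0.5, -0.1]
width: 0.0849
gripper_force: 0.0
```

```bash
python3 -c "
from wheel import *
s,T=wheel('w4.png'); np.savez('w4.npz',T=T,**s)
im=s['pixels'][20:220,150:420,::-1]; cv2.imwrite('pics/w4c.png',cv2.resize(im,None,fx=2.9,fy=2.9,interpolation=cv2.INTER_CUBIC))"
```

```text
centre [0.5536 0.3017] r 0.0869
mark 65 [0.4047 0.2149] rad 0.1724 ang -149.8
knob 281 [0.5094 0.3009] rad 0.0442 ang -179.0
pointer 30 [0.4818 0.2998] rad 0.0718 ang -178.5
yellow 112 [0.5755 0.3102] rad 0.0234 ang 21.3
```

View pics/w4c.png

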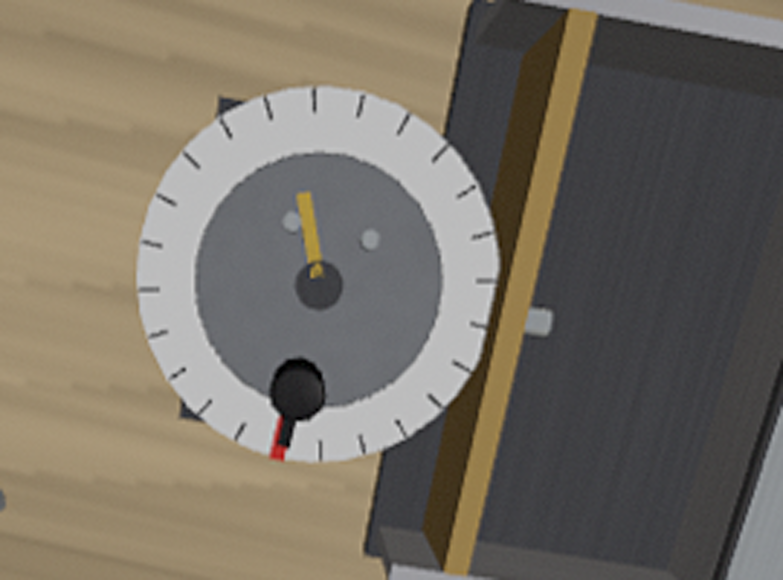

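The crop shows the pointer at (286,432) beside the red mark at (279,440), about 1.5 degrees past it. The yellow arm lies against the stud on its anticlockwise side, so the slack is taken up clockwise and the wheel is set. I'll move on to the plate and tray.

Request:
apply_moves:
  increments:
    - [[-10, 48, -5, 0], [-10, 48, -5, 0], [-10, 48, -5, 0], [-10, 48, -5, 0], [-10, 48, -5, 0], [-10, 48, -5, 0], [0, 0, 0, 0], [0, 0, 0, 0]]

```text
t: 9.8
tool_pos: [0.4986, 0.0007, 0.3411]
orientation: [-0.0, 0.993, 0.117, -0.001]
wrist_force: [0.2, 0.1, 0.5]
width: 0.0851
gripper_force: 0.0
```

```bash
python3 -c "
from h import *
s,T=wrist('w5.png'); np.savez('w5.npz',T=T,**s); print(toolT()[:3,3])"
```

```text
[0.49859927 0.0020073  0.34123562]
```

Request:
apply_moves:
  increments:
    - [[-15, 45, 0, 0], [-15, 45, 0, 0], [-15, 45, 0, 0], [-15, 45, 0, 0], [-15, 45, 0, 0], [-15, 45, 0, 0], [-15, 45, 0, 0], [-15, 45, 0, 0]]

```text
t: 10.65
tool_pos: [0.4676, -0.3766, 0.3415]
orientation: [-0.0, 0.993, 0.12, -0.0]
wrist_force: [1.3, 0.8, -0.2]
width: 0.0852
gripper_force: 0.0
```

Request:
apply_moves:
  increments:
    - [[0, 0, 0, 0], [0, 0, 0, 0], [0, 0, 0, 0]]

```text
t: 10.95
tool_pos: [0.468, -0.3744, 0.3417]
orientation: [-0.001, 0.993, 0.12, -0.0]
wrist_force: [0.9, -0.1, -0.0]
width: 0.0851
gripper_force: 0.0
```

```bash
python3 -c "
from h import *
s,T=wrist('w6.png'); np.savez('w6.npz',T=T,**s); print(toolT()[:3,3], env.read_state()['qpos'].round(2))
a=cv2.imread('pics/w5.png');b=cv2.imread('pics/w6.png'); c=np.vstack([a,b]); cv2.imwrite('pics/w56.png',c[:,:][:,:] if 0 else cv2.resize(np.hstack([a,b]),(800,300)))"
```

```text
[ 0.46800494 -0.3744325   0.34199793] [ 0.67  0.23 -0.12  1.63  0.03  1.28 -0.79]
```

View pics/w56.png

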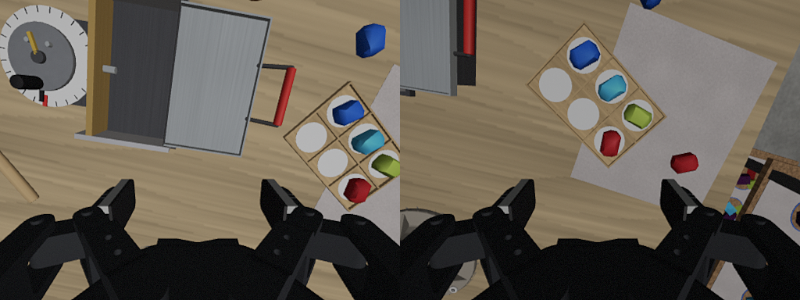

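The left half shows the plate spanning (165-270, 0-155), with the handle from (290,68) to (280,125). In the right half the tray holds blue (583,54), sky (612,87), olive (637,116) and ruby (610,143). The decoys sit outside the tray.

```bash
cat > chunks.py <<'E'
from h import *
C={'blue':(110,132),'sky':(90,109),'green':(26,46),'red':None}
def chunks(s,T,zmin=.012,box=None):
    W=world(s,T); H,S,V=cv2.split(cv2.cvtColor(s['pixels'],cv2.COLOR_RGB2HSV)); out={}
    for n,r in C.items():
        m=((H<7)|(H>171)) if r is None else (H>r[0])&(H<r[1])
        m&=(S>110)&(V>30)&(W[...,2]>zmin-.02)&(W[...,2]<.16)
        k,l,st,ce=cv2.connectedComponentsWithStats(m.astype(np.uint8))
        for i in range(1,k):
            if st[i,4]<120: continue
            P=W[(l==i)&(W[...,2]>zmin)]
            if len(P)<60: continue
            top=np.percentile(P[:,2],97)
            (x,y),(a,b),an=cv2.minAreaRect((P[:,:2]*1000).astype(np.float32))
            if a<b: a,b,an=b,a,an-90
            t=P[P[:,2]>top-.006][:,:2]
            print(n,ce[i].round(),st[i,4],'c',[round(x/1000,4),round(y/1000,4)],'size',round(a),round(b),'long axis deg',round(an%180,1),'topmean',t.mean(0).round(4),'ztop',round(top,3))
E
python3 - <<'E'
from chunks import *
s=dict(np.load('w6.npz')); chunks(s,s['T'])
s=dict(np.load('w5.npz')); print('w5'); T=s['T']; chunks(s,T)
W=world(s,T); H,S,V=cv2.split(cv2.cvtColor(s['pixels'],cv2.COLOR_RGB2HSV))
m=((H<7)|(H>171))&(S>110)&(W[...,2]>.09)&(W[...,2]<.13); P=W[m]; print('handle',m.sum(),P.mean(0),cv2.minAreaRect((P[:,:2]*1000).astype(np.float32)))
m=(S<60)&(abs(W[...,2]-.072)<.004)&(W[...,0]>.42)&(W[...,1]<.075)&(W[...,1]>-.12); P=W[m]; print('plate',m.sum(),P.mean(0),cv2.minAreaRect((P[:,:2]*1000).astype(np.float32)))
E
```

```text
blue [319.   5.] 138 c [0.7151, -0.4206] size 35 13 long axis deg 103.8 topmean [ 0.7137 -0.4148] ztop 0.029
blue [227.  76.] 139 c [0.5867, -0.3074] size 40 37 long axis deg 40.6 topmean [ 0.5853 -0.3041] ztop 0.036
sky [271. 113.] 803 c [0.5448, -0.387] size 60 38 long axis deg 134.1 topmean [ 0.544  -0.3849] ztop 0.038
green [304. 148.] 730 c [0.5017, -0.4562] size 59 38 long axis deg 74.8 topmean [ 0.5008 -0.4565] ztop 0.038
red [88. 34.] 1062 c [0.5783, -0.135] size 81 16 long axis deg 4.3 topmean [ 0.5778 -0.1357] ztop 0.115
red [269. 183.] 677 c [0.4287, -0.4133] size 57 39 long axis deg 2.9 topmean [ 0.4255 -0.4127] ztop 0.038
red [364. 208.] 724 c [0.4222, -0.5926] size 57 37 long axis deg 114.8 topmean [ 0.4222 -0.5942] ztop 0.034
w5
blue [465.  55.] 352 c [0.7338, -0.2916] size 61 27 long axis deg 36.9 topmean [ 0.7313 -0.2888] ztop 0.031
blue [437. 143.] 215 c [0.5971, -0.2992] size 57 26 long axis deg 168.7 topmean [ 0.5897 -0.2994] ztop 0.035
sky [471. 181.] 936 c [0.5439, -0.3838] size 59 39 long axis deg 134.1 topmean [ 0.5444 -0.3819] ztop 0.038
green [495. 212.] 746 c [0.5019, -0.4522] size 55 40 long axis deg 76.2 topmean [ 0.5006 -0.4507] ztop 0.038
red [364. 123.] 861 c [0.5872, -0.1327] size 99 16 long axis deg 4.0 topmean [ 0.588  -0.1314] ztop 0.115
red [457. 243.] 810 c [0.4287, -0.4126] size 56 42 long axis deg 2.5 topmean [ 0.4259 -0.4096] ztop 0.038
handle 869 [ 0.58747927 -0.12717582  0.1122123 ] ((532.005126953125, 70.72738647460938), (96.78348541259766, 451.4905090332031), 15.232771873474121)
plate 18786 [ 0.58603155 -0.00702066  0.07122285] ((570.560791015625, -7.533103942871094), (265.1913146972656, 169.39073181152344), 1.1345134973526)
```

Request:
apply_moves:
  increments:
    - [[-24, 14, 30, 0], [-24, 14, 30, 5.5], [0, 0, 40, 5.5], [0, 0, 45, 0], [0, 0, 45, 0], [0, 0, 45, 0], [0, 0, 45, 0], [0, 0, 0, 0]]
  jaw: 58

```text
t: 11.8
tool_pos: [0.4252, -0.4111, 0.0575]
orientation: [-0.003, 1.0, 0.024, -0.003]
wrist_force: [0.7, 0.7, 0.7]
width: 0.0579
gripper_force: 0.0
```

Request:
apply_moves:
  increments:
    - [[0, 0, 0, 0], [0, 0, 0, 0]]

```text
t: 12.0
tool_pos: [0.4285, -0.4153, 0.065]
orientation: [0.001, 1.0, 0.023, 0.001]
wrist_force: [0.6, 0.5, 0.9]
width: 0.0581
gripper_force: 0.0
```

```bash
cat > go.py <<'E'
# go.py x y z psi_deg : shift needed in tool axes
from h import *; import sys
x,y,z,psi=map(float,sys.argv[1:5]); T=toolT(); a=np.degrees(np.arctan2(T[1,0],T[0,0]))
d=T[:3,:3].T@(np.array([x,y,z])-T[:3,3])*1000; st=env.read_state()
print('tcp',T[:3,3].round(4),'psi',a.round(1),'dxyz mm',d.round(1),'yaw',round((a-psi+180)%360-180,1),'w',round(float(st['width']),4),'F',st['wrist_force'].round(1),'q7',st['qpos'][6].round(2))
E
python3 go.py .428 -.413 .010 2.7
```

```text
tcp [ 0.4285 -0.4153  0.065 ] psi 2.7 dxyz mm [-0.5 -2.5 54.9] yaw -0.0 w 0.0581 F [0.6 0.5 0.9] q7 -0.9
```

Request:
apply_moves:
  increments:
    - [[0, -2, 25, 0], [0, 0, 25, 0], [0, 0, 3, 0], [0, 0, 0, 0]]

```text
t: 12.4
tool_pos: [0.4276, -0.4132, 0.0109]
orientation: [0.0, 1.0, 0.023, 0.001]
wrist_force: [0.5, -0.1, -0.2]
width: 0.0583
gripper_force: 0.0
```

Request:
apply_moves:
  increments:
    - [[0, 0, 0, 0], [0, 0, 0, 0], [0, 0, 0, 0], [0, 0, 0, 0], [0, 0, 0, 0], [0, 0, 0, 0]]
  jaw: 20
  newtons: 50

```text
t: 13.0
tool_pos: [0.4279, -0.4136, 0.0115]
orientation: [0.001, 1.0, 0.023, 0.001]
wrist_force: [-1.4, 1.9, 10.9]
width: 0.0388
gripper_force: 49.9
```

Request:
apply_moves:
  increments:
    - [[0, 0, -20, 0], [0, 0, -40, 0], [0, 0, -45, 0], [0, 0, -45, 0], [0, 0, 0, 0], [0, 0, 0, 0]]

```text
t: 13.6
tool_pos: [0.4274, -0.4132, 0.1613]
orientation: [0.001, 1.0, 0.023, 0.001]
wrist_force: [-0.2, 0.7, -2.3]
width: 0.0388
gripper_force: 52.0
```

```bash
python3 go.py .5059 -.0477 .16 94
```

```text
tcp [ 0.4274 -0.4132  0.1613] psi 2.6 dxyz mm [  95.1 -361.6    0.7] yaw -91.4 w 0.0388 F [-0.2  0.7 -2.3] q7 -0.89
```

Request:
apply_moves:
  increments:
    - [[12, -45, 0, 0], [12, -45, 0, 0], [12, -45, 0, 0], [12, -45, 0, 0], [12, -45, 0, 0], [12, -45, 0, 0], [12, -45, 0, 0], [11, -46, 0, 0]]

```text
t: 14.4
tool_pos: [0.5047, -0.046, 0.1584]
orientation: [-0.0, 1.0, 0.023, -0.001]
wrist_force: [1.6, 0.2, -2.6]
width: 0.0389
gripper_force: 51.9
```

Request:
apply_moves:
  increments:
    - [[0, 0, 0, -8.5], [0, 0, 0, -8.5], [0, 0, 0, -8.5], [0, 0, 0, -8.5], [0, 0, 0, -8.5], [0, 0, 0, -8.5], [0, 0, 0, -8.5], [0, 0, 0, -8.5]]

```text
t: 15.2
tool_pos: [0.5044, -0.0477, 0.1582]
orientation: [-0.001, 0.814, 0.581, -0.001]
wrist_force: [-0.2, -0.4, -1.4]
width: 0.0388
gripper_force: 51.9
```

Request:
apply_moves:
  increments:
    - [[0, 0, 0, -8.5], [0, 0, 0, -8.5], [0, 0, 0, -6.5], [0, 0, 0, 0], [0, 0, 0, 0]]

```text
t: 15.7
tool_pos: [0.5048, -0.0479, 0.1586]
orientation: [-0.001, 0.683, 0.731, -0.0]
wrist_force: [-0.3, 0.8, -1.0]
width: 0.039
gripper_force: 51.9
```

```bash
python3 go.py .5059 -.0477 .081 94
```

```text
tcp [ 0.5048 -0.0479  0.1586] psi 93.9 dxyz mm [ 0.1  1.2 77.6] yaw -0.1 w 0.039 F [-0.3  0.8 -1. ] q7 -0.13
```

Request:
apply_moves:
  increments:
    - [[0, 1, 35, 0], [0, 0, 25, 0], [0, 0, 10, 0], [0, 0, 7, 0], [0, 0, 0, 0], [0, 0, 0, 0]]

```text
t: 16.3
tool_pos: [0.5069, -0.0476, 0.0831]
orientation: [0.0, 0.681, 0.732, 0.0]
wrist_force: [0.5, -0.8, -1.4]
width: 0.0385
gripper_force: 51.8
```

Request:
apply_moves:
  increments:
    - [[0, 0, 0, 0], [0, 0, 0, 0], [0, 0, 0, 0], [0, 0, 0, 0]]
  jaw: 58

```text
t: 16.7
tool_pos: [0.5065, -0.0478, 0.0826]
orientation: [0.0, 0.681, 0.732, 0.0]
wrist_force: [0.8, -0.3, -0.6]
width: 0.0579
gripper_force: 0.0
```

Request:
apply_moves:
  increments:
    - [[0, 0, -20, 0], [0, 0, -40, 0], [0, 0, -45, 0], [0, 0, 0, 0], [0, 0, 0, 0]]

```text
t: 17.2
tool_pos: [0.5068, -0.0479, 0.1884]
orientation: [0.001, 0.681, 0.732, 0.001]
wrist_force: [-0.0, -0.7, -0.6]
width: 0.058
gripper_force: 0.0
```

```bash
python3 go.py .5015 -.455 .010 75.5
```

```text
tcp [ 0.5068 -0.0479  0.1884] psi 94.1 dxyz mm [-405.5  -34.8  178.6] yaw 18.6 w 0.058 F [-0.  -0.7 -0.6] q7 -0.11
```

```bash
cat > tv.py <<'E'
from chunks import *
import chunks as c
def tv(name):
    s=snap('top',name); W=world(s); H,S,V=cv2.split(cv2.cvtColor(s['pixels'],cv2.COLOR_RGB2HSV))
    B=(W[...,2]>-.01)&(W[...,2]<.13)&(W[...,0]>.35)&(W[...,0]<.82)&(W[...,1]<.2)&(W[...,1]>-.7)
    for n,r in (('blue',(112,130)),('sky',(90,108)),('green',(28,45)),('red',None)):
        m=(((H<6)|(H>172)) if r is None else (H>r[0])&(H<r[1]))&(S>120)&B
        k,l,st,ce=cv2.connectedComponentsWithStats(m.astype(np.uint8))
        for i in range(1,k):
            if st[i,4]>=15:
                p=W[l==i]; (x,y),(a,b),an=cv2.minAreaRect((p[:,:2]*1000).astype(np.float32))
                if a<b: an-=90
                print(n,ce[i].round(),st[i,4],np.median(p,0).round(3),'box',round(x),round(y),round(a),round(b),'long',round(an%180))
if __name__=='__main__': import sys; tv(sys.argv[1])
E
python3 tv.py t1.png
```

```text
sky [330. 181.] 102 [ 0.545 -0.385  0.034] box 546 -385 33 56 long 134
green [346. 191.] 112 [ 0.502 -0.453  0.035] box 503 -456 55 40 long 77
red [271. 169.] 84 [ 0.587 -0.133  0.113] box 589 -134 99 14 long 4
red [379. 209.] 113 [ 0.423 -0.591  0.03 ] box 425 -596 36 65 long 114
```

Request:
apply_moves:
  increments:
    - [[-50, -4, 0, 2.3], [-50, -2, 0, 2.3], [-50, 0, 0, 2.3], [-50, 2, 0, 2.3], [-50, 4, 0, 2.3], [-50, 6, 0, 2.3], [-50, 8, 0, 2.3], [-45, 9, 0, 2.5]]

```text
t: 18.05
tool_pos: [0.5016, -0.4457, 0.1854]
orientation: [-0.001, 0.791, 0.612, -0.0]
wrist_force: [2.7, 0.7, 0.3]
width: 0.0579
gripper_force: 0.0
```

```bash
python3 go.py .5015 -.455 .010 75.5
```

```text
tcp [ 0.5016 -0.4457  0.1854] psi 75.4 dxyz mm [ -9.2   2.7 175.4] yaw -0.1 w 0.0579 F [2.7 0.7 0.3] q7 0.26
```

Request:
apply_moves:
  increments:
    - [[0, 0, 40, 0], [0, 0, 40, 0], [0, 0, 40, 0], [0, 0, 0, 0], [0, 0, 0, 0], [0, 0, 0, 0]]

```text
t: 18.65
tool_pos: [0.5036, -0.444, 0.0691]
orientation: [0.001, 0.791, 0.612, 0.0]
wrist_force: [0.0, 0.4, 0.8]
width: 0.0578
gripper_force: 0.0
```

```bash
python3 go.py .5015 -.455 .010 75.5
```

```text
tcp [ 0.5036 -0.444   0.0691] psi 75.5 dxyz mm [-11.1   0.6  59.1] yaw 0.0 w 0.0578 F [0.  0.4 0.8] q7 0.22
```

Request:
apply_moves:
  increments:
    - [[-11, 0, 25, 0], [0, 0, 25, 0], [0, 0, 9, 0], [0, 0, 0, 0]]

```text
t: 19.05
tool_pos: [0.5001, -0.454, 0.0087]
orientation: [-0.0, 0.79, 0.612, 0.0]
wrist_force: [-0.1, 0.3, 0.5]
width: 0.0579
gripper_force: 0.0
```

Request:
apply_moves:
  increments:
    - [[0, 0, 0, 0], [0, 0, 0, 0], [0, 0, 0, 0], [0, 0, 0, 0], [0, 0, 0, 0], [0, 0, 0, 0]]
  jaw: 20

```text
t: 19.65
tool_pos: [0.5011, -0.4547, 0.0104]
orientation: [0.001, 0.791, 0.612, 0.0]
wrist_force: [0.6, 1.0, 8.5]
width: 0.0392
gripper_force: 51.5
```

Request:
apply_moves:
  increments:
    - [[0, 0, -20, 0], [0, 0, -40, 0], [0, 0, -45, 0], [0, 0, -45, 0], [0, 0, 0, 0], [0, 0, 0, 0]]

```text
t: 20.25
tool_pos: [0.5005, -0.4547, 0.1605]
orientation: [0.002, 0.791, 0.612, 0.0]
wrist_force: [-0.6, 0.7, -2.2]
width: 0.0384
gripper_force: 51.0
```

```bash
python3 go.py .6056 -.0404 .16 94
```

```text
tcp [ 0.5005 -0.4547  0.1605] psi 75.5 dxyz mm [ 4.274e+02 -1.800e+00 -2.000e-01] yaw -18.5 w 0.0384 F [-0.6  0.7 -2.2] q7 0.26
```

Request:
apply_moves:
  increments:
    - [[48, 0, 0, 0], [48, 0, 0, 0], [48, 0, 0, 0], [48, 0, 0, 0], [48, 0, 0, 0], [48, 0, 0, 0], [48, 0, 0, 0], [48, 0, 0, 0]]

```text
t: 21.05
tool_pos: [0.5954, -0.0805, 0.1573]
orientation: [-0.001, 0.791, 0.612, -0.001]
wrist_force: [2.3, 0.2, -1.1]
width: 0.0392
gripper_force: 50.9
```

Request:
apply_moves:
  increments:
    - [[43, -2, 0, 0], [0, 0, 0, -6.2], [0, 0, 0, -6.2], [0, 0, 0, -6.1], [0, 0, 0, 0], [0, 0, 0, 0], [0, 0, 0, 0]]

```text
t: 21.75
tool_pos: [0.6045, -0.0404, 0.158]
orientation: [-0.0, 0.683, 0.731, -0.0]
wrist_force: [0.1, -0.0, -1.2]
width: 0.0389
gripper_force: 51.0
```

```bash
python3 go.py .6056 -.0404 .081 94
```

```text
tcp [ 0.6045 -0.0404  0.158 ] psi 93.9 dxyz mm [-0.1  1.1 76.9] yaw -0.1 w 0.0389 F [ 0.1 -0.  -1.2] q7 -0.17
```

Request:
apply_moves:
  increments:
    - [[0, 1, 35, 0], [0, 0, 25, 0], [0, 0, 10, 0], [0, 0, 7, 0], [0, 0, 0, 0], [0, 0, 0, 0]]

```text
t: 22.35
tool_pos: [0.6064, -0.0402, 0.0823]
orientation: [0.0, 0.682, 0.731, 0.0]
wrist_force: [0.1, 0.1, -1.5]
width: 0.0389
gripper_force: 50.9
```

Request:
apply_moves:
  increments:
    - [[0, 0, 0, 0], [0, 0, 0, 0], [0, 0, 0, 0], [0, 0, 0, 0]]
  jaw: 58

```text
t: 22.75
tool_pos: [0.6059, -0.0403, 0.0817]
orientation: [0.0, 0.682, 0.731, 0.0]
wrist_force: [-0.8, -0.6, -0.8]
width: 0.0576
gripper_force: 0.0
```

Request:
apply_moves:
  increments:
    - [[0, 0, -20, 0], [0, 0, -40, 0], [0, 0, -35, 0], [0, 0, 0, 0], [0, 0, 0, 0]]

```text
t: 23.25
tool_pos: [0.6061, -0.0404, 0.177]
orientation: [0.001, 0.682, 0.731, 0.0]
wrist_force: [-0.5, -0.5, -1.2]
width: 0.0581
gripper_force: 0.0
```

```bash
python3 go.py .5445 -.3855 .010 134
```

```text
tcp [ 0.6061 -0.0404  0.177 ] psi 94.0 dxyz mm [-339.9  -85.8  167.1] yaw -40.0 w 0.0581 F [-0.5 -0.5 -1.2] q7 -0.16
```

Request:
apply_moves:
  increments:
    - [[-43, -11, 0, 0], [-43, -11, 0, 0], [-43, -11, 0, 0], [-43, -11, 0, 0], [-42, -11, 0, 0], [-42, -10, 0, 0], [-42, -10, 0, 0], [-42, -10, 0, 0]]

```text
t: 24.05
tool_pos: [0.5436, -0.3868, 0.1747]
orientation: [-0.001, 0.682, 0.731, -0.0]
wrist_force: [0.8, 0.7, 0.2]
width: 0.0579
gripper_force: 0.0
```

Request:
apply_moves:
  increments:
    - [[0, 0, 20, -8], [0, 0, 20, -8], [0, 0, 20, -8], [0, 0, 20, -8], [0, 0, 20, -8], [0, 0, 0, 0], [0, 0, 0, 0], [0, 0, 0, 0]]

```text
t: 24.85
tool_pos: [0.5452, -0.3855, 0.077]
orientation: [0.0, 0.392, 0.92, -0.0]
wrist_force: [0.6, 0.2, 0.3]
width: 0.0579
gripper_force: 0.0
```

```bash
python3 go.py .5445 -.3855 .010 134; python3 tv.py t2.png
```

```text
tcp [ 0.5452 -0.3855  0.077 ] psi 133.8 dxyz mm [ 0.5 -0.5 67. ] yaw -0.2 w 0.0579 F [0.6 0.2 0.3] q7 1.0
sky [326. 182.] 39 [ 0.54  -0.372  0.034] box 541 -369 20 39 long 177
green [249. 166.] 122 [ 0.605 -0.043  0.102] box 605 -44 42 59 long 101
red [271. 169.] 84 [ 0.588 -0.133  0.112] box 589 -134 100 14 long 4
red [251. 189.] 122 [ 0.508 -0.05   0.102] box 507 -50 38 58 long 92
red [379. 209.] 115 [ 0.423 -0.59   0.03 ] box 425 -596 35 68 long 115
```

Ruby and olive lie where I planned on the plate. I'll grip sky next.

Request:
apply_moves:
  increments:
    - [[0, 0, 30, 0], [0, 0, 25, 0], [0, 0, 12, 0], [0, 0, 0, 0]]

```text
t: 25.3
tool_pos: [0.5444, -0.3849, 0.0085]
orientation: [-0.001, 0.391, 0.92, 0.0]
wrist_force: [-0.3, 0.2, 0.2]
width: 0.0582
gripper_force: 0.0
```

Request:
apply_moves:
  increments:
    - [[0, 0, 0, 0], [0, 0, 0, 0], [0, 0, 0, 0], [0, 0, 0, 0], [0, 0, 0, 0], [0, 0, 0, 0]]
  jaw: 20

```text
t: 25.9
tool_pos: [0.5457, -0.3858, 0.0109]
orientation: [0.001, 0.391, 0.921, -0.0]
wrist_force: [-0.6, -0.0, 8.1]
width: 0.0389
gripper_force: 51.8
```

Request:
apply_moves:
  increments:
    - [[0, 0, -20, 0], [0, 0, -40, 0], [0, 0, -45, 0], [0, 0, -45, 8], [0, 0, 0, 8], [0, 0, 0, 8], [0, 0, 0, 8], [0, 0, 0, 8]]

```text
t: 26.7
tool_pos: [0.5448, -0.3855, 0.1602]
orientation: [0.0, 0.684, 0.729, 0.0]
wrist_force: [0.3, -0.2, -1.6]
width: 0.039
gripper_force: 50.9
```

```bash
python3 go.py .5508 .0238 .16 94
```

```text
tcp [ 0.5448 -0.3855  0.1602] psi 93.7 dxyz mm [408.   32.2   0. ] yaw -0.3 w 0.039 F [ 0.3 -0.2 -1.6] q7 0.42
```

Request:
apply_moves:
  increments:
    - [[46, 4, 0, 0], [46, 4, 0, 0], [46, 4, 0, 0], [46, 4, 0, 0], [46, 4, 0, 0], [46, 4, 0, 0], [46, 4, 0, 0], [46, 4, 0, 0]]

```text
t: 27.5
tool_pos: [0.5508, -0.0143, 0.1602]
orientation: [0.001, 0.682, 0.731, 0.0]
wrist_force: [0.7, -0.2, -1.1]
width: 0.039
gripper_force: 50.8
```

Request:
apply_moves:
  increments:
    - [[40, 0, 0, 0], [0, 0, 0, 0], [0, 0, 0, 0], [0, 0, 0, 0]]

```text
t: 27.9
tool_pos: [0.5483, 0.0227, 0.1596]
orientation: [0.0, 0.682, 0.731, -0.0]
wrist_force: [-0.2, -0.2, -1.9]
width: 0.0389
gripper_force: 50.8
```

```bash
python3 go.py .5508 .0238 .081 94
```

```text
tcp [0.5483 0.0227 0.1596] psi 93.9 dxyz mm [ 1.   2.6 78.6] yaw -0.1 w 0.0389 F [-0.2 -0.2 -1.9] q7 -0.28
```

Request:
apply_moves:
  increments:
    - [[1, 2.5, 35, 0], [0, 0, 25, 0], [0, 0, 10, 0], [0, 0, 8, 0], [0, 0, 0, 0], [0, 0, 0, 0]]

```text
t: 28.5
tool_pos: [0.5511, 0.0249, 0.0822]
orientation: [0.0, 0.682, 0.731, 0.0]
wrist_force: [0.7, 1.0, -2.1]
width: 0.0391
gripper_force: 50.7
```

Request:
apply_moves:
  increments:
    - [[0, 0, 0, 0], [0, 0, 0, 0], [0, 0, 0, 0], [0, 0, 0, 0]]
  jaw: 58

```text
t: 28.9
tool_pos: [0.5507, 0.025, 0.0817]
orientation: [0.0, 0.682, 0.731, 0.0]
wrist_force: [-0.4, -0.2, -1.2]
width: 0.058
gripper_force: 0.0
```

Request:
apply_moves:
  increments:
    - [[0, 0, -20, 0], [0, 0, -45, 0], [0, 0, -45, 0], [-40, 0, -30, 0], [-40, 0, -30, 0], [-40, 1, -20, 0], [-45, 1, 0, 0], [-45, 1, 0, 0]]

```text
t: 29.7
tool_pos: [0.5685, -0.186, 0.2725]
orientation: [0.001, 0.682, 0.732, 0.0]
wrist_force: [1.6, 0.2, 0.1]
width: 0.0579
gripper_force: 0.0
```

Request:
apply_moves:
  increments:
    - [[-45, 1, 0, 0], [-45, 1, 0, 0], [-45, 1, 0, 0], [-40, 1, 0, 0], [0, 0, 0, 0], [0, 0, 0, 0], [0, 0, 0, 0]]

```text
t: 30.4
tool_pos: [0.5848, -0.3573, 0.2713]
orientation: [-0.0, 0.681, 0.732, 0.0]
wrist_force: [0.5, 0.5, 0.4]
width: 0.0582
gripper_force: 0.0
```

```bash
sed -i "s/'blue':(110,132),'sky':(90,109)/'blue':(105,135),'sky':(88,104)/" chunks.py
python3 - <<'E'
from chunks import *
s,T=wrist('w7.png'); chunks(s,T)
a=s['pixels'][:,:,::-1]; cv2.imwrite('pics/w7.png',a)
E
python3 go.py .588 -.303 .06 94;python3 tv.py t3.png
```

```text
blue [262. 134.] 1056 c [0.5943, -0.3147] size 60 38 long axis deg 131.6 topmean [ 0.5933 -0.3143] ztop 0.038
blue [363. 132.] 1165 c [0.7378, -0.3021] size 57 39 long axis deg 26.2 topmean [ 0.7392 -0.3012] ztop 0.034
blue [350. 203.] 1042 c [0.738, -0.4097] size 59 39 long axis deg 42.4 topmean [ 0.7375 -0.4089] ztop 0.034
tcp [ 0.5849 -0.3571  0.2715] psi 94.1 dxyz mm [ 53.7   7.  211.5] yaw 0.1 w 0.0578 F [0.2 0.  1.2] q7 0.4
sky [233. 179.] 128 [0.551 0.023 0.101] box 554 24 44 59 long 96
green [249. 166.] 121 [ 0.605 -0.043  0.103] box 604 -44 42 59 long 103
red [271. 169.] 84 [ 0.587 -0.133  0.113] box 589 -134 101 15 long 4
red [251. 189.] 123 [ 0.508 -0.05   0.103] box 507 -50 58 39 long 88
red [379. 209.] 115 [ 0.423 -0.592  0.03 ] box 426 -598 36 69 long 116
```

View pics/w7.png

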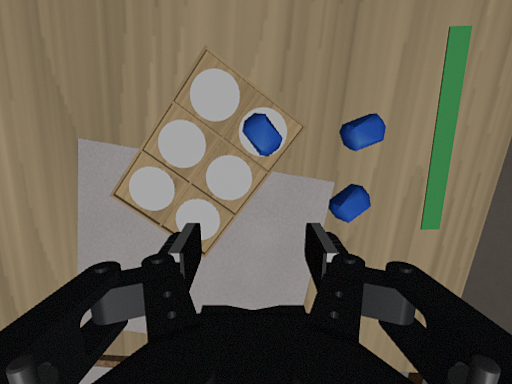

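The view shows blue still in its pocket at (262,134), with the two decoys outside the tray at (363,132) and (350,203).

Request:
apply_moves:
  increments:
    - [[42, 12, 30, 0], [0, 0, 35, -7.5], [0, 0, 35, -7.5], [0, 0, 35, -7.5], [0, 0, 35, -7.5], [0, 0, 30, -7.5], [0, 0, 0, 0], [0, 0, 0, 0]]

```text
t: 31.3
tool_pos: [0.5934, -0.3176, 0.0738]
orientation: [-0.0, 0.412, 0.911, 0.0]
wrist_force: [0.4, 0.4, 1.4]
width: 0.0578
gripper_force: 0.0
```

Request:
apply_moves:
  increments:
    - [[0, 0, 0, 0]]

```text
t: 31.4
tool_pos: [0.5943, -0.3182, 0.0752]
orientation: [0.001, 0.412, 0.911, -0.0]
wrist_force: [-0.1, 0.1, 0.7]
width: 0.058
gripper_force: 0.0
```

```bash
python3 go.py .594 -.3145 .010 131.6
```

```text
tcp [ 0.5943 -0.3182  0.0752] psi 131.4 dxyz mm [ 3.2  2.2 65.2] yaw -0.2 w 0.058 F [-0.1  0.1  0.7] q7 0.84
```

Request:
apply_moves:
  increments:
    - [[3, 2, 30, 0], [0, 0, 25, 0], [0, 0, 10, 0], [0, 0, 0, 0]]

```text
t: 31.8
tool_pos: [0.5926, -0.3145, 0.0082]
orientation: [-0.0, 0.411, 0.912, -0.0]
wrist_force: [-1.0, 0.3, 0.0]
width: 0.0583
gripper_force: 0.0
```

Request:
apply_moves:
  increments:
    - [[0, 0, 0, 0], [0, 0, 0, 0], [0, 0, 0, 0], [0, 0, 0, 0], [0, 0, 0, 0], [0, 0, 0, 0]]
  jaw: 20

```text
t: 32.4
tool_pos: [0.5937, -0.3151, 0.01]
orientation: [0.001, 0.411, 0.912, -0.0]
wrist_force: [-0.3, 1.0, 7.2]
width: 0.0388
gripper_force: 51.6
```

Request:
apply_moves:
  increments:
    - [[0, 0, -20, 0], [0, 0, -40, 0], [0, 0, -45, 0], [0, 0, -45, 7.5], [0, 0, 0, 7.5], [0, 0, 0, 7.5], [0, 0, 0, 7.5], [0, 0, 0, 7.5]]

```text
t: 33.2
tool_pos: [0.5927, -0.3147, 0.1593]
orientation: [0.001, 0.684, 0.73, 0.0]
wrist_force: [0.1, 0.4, -2.9]
width: 0.039
gripper_force: 50.9
```

```bash
python3 go.py .6505 .0311 .16 94
```

```text
tcp [ 0.5927 -0.3147  0.1593] psi 93.7 dxyz mm [341.4  79.9  -0.8] yaw -0.3 w 0.039 F [ 0.1  0.4 -2.9] q7 0.29
```

Request:
apply_moves:
  increments:
    - [[43, 10, 0, 0], [43, 10, 0, 0], [43, 10, 0, 0], [43, 10, 0, 0], [43, 10, 0, 0], [43, 10, 0, 0], [43, 10, 0, 0], [41, 10, 0, 0]]

```text
t: 34.0
tool_pos: [0.6487, 0.0342, 0.1593]
orientation: [0.0, 0.682, 0.731, 0.001]
wrist_force: [0.2, -0.2, -1.3]
width: 0.0391
gripper_force: 50.8
```

Request:
apply_moves:
  increments:
    - [[0, 0, 0, 0], [0, 0, 0, 0], [0, 0, 0, 0]]

```text
t: 34.3
tool_pos: [0.6484, 0.0309, 0.1586]
orientation: [0.0, 0.682, 0.731, -0.0]
wrist_force: [-0.5, 0.1, -1.0]
width: 0.0389
gripper_force: 50.8
```

```bash
python3 go.py .6505 .0311 .081 94
```

```text
tcp [0.6484 0.0309 0.1586] psi 93.9 dxyz mm [ 0.1  2.  77.6] yaw -0.1 w 0.0389 F [-0.5  0.1 -1. ] q7 -0.27
```

Request:
apply_moves:
  increments:
    - [[0, 2, 35, 0], [0, 0, 25, 0], [0, 0, 10, 0], [0, 0, 7, 0], [0, 0, 0, 0], [0, 0, 0, 0]]

```text
t: 34.9
tool_pos: [0.651, 0.0321, 0.0821]
orientation: [0.0, 0.682, 0.731, 0.0]
wrist_force: [0.2, -0.2, -1.8]
width: 0.0394
gripper_force: 50.7
```

Request:
apply_moves:
  increments:
    - [[0, 0, 0, 0], [0, 0, 0, 0], [0, 0, 0, 0], [0, 0, 0, 0]]
  jaw: 58

```text
t: 35.3
tool_pos: [0.6505, 0.0323, 0.0814]
orientation: [0.0, 0.682, 0.731, 0.0]
wrist_force: [1.2, -0.1, -1.5]
width: 0.0579
gripper_force: 0.0
```

Request:
apply_moves:
  increments:
    - [[0, 0, -20, 0], [0, 0, -45, 0], [-20, 0, -45, 8], [-20, 0, -45, 8], [-20, 0, -25, 8], [-10, 0, -20, 8], [0, 0, 0, 8], [0, 0, 0, 8]]

```text
t: 36.1
tool_pos: [0.643, -0.0371, 0.2821]
orientation: [0.0, 0.922, 0.388, 0.001]
wrist_force: [-0.2, -0.1, -0.1]
width: 0.058
gripper_force: 0.0
```

Request:
apply_moves:
  increments:
    - [[0, 0, 0, 8], [0, 0, 0, 8], [0, 0, 0, 8], [0, 0, 0, 8], [0, 0, 0, 8], [0, 0, 0, 2], [0, 0, 0, 0], [0, 0, 0, 0]]

```text
t: 36.9
tool_pos: [0.6428, -0.0365, 0.2811]
orientation: [-0.0, 0.999, 0.036, 0.0]
wrist_force: [-0.2, -0.6, 0.1]
width: 0.0579
gripper_force: 0.0
```

```bash
python3 - <<'E'
from chunks import *
s,T=wrist('w8.png'); chunks(s,T)
E
python3 go.py .5872 -.132 .088 4.2; python3 tv.py t4.png
```

```text
blue [439. 107.] 1410 c [0.7405, -0.2997] size 59 41 long axis deg 24.8 topmean [ 0.7406 -0.2982] ztop 0.034
blue [502. 114.] 722 c [0.7351, -0.3927] size 59 24 long axis deg 14.2 topmean [ 0.7379 -0.3909] ztop 0.031
blue [200. 160.] 1466 c [0.6513, 0.0297] size 59 38 long axis deg 93.8 topmean [0.6507 0.0312] ztop 0.106
sky [208. 230.] 832 c [0.5539, 0.0253] size 59 38 long axis deg 93.8 topmean [0.5551 0.0148] ztop 0.106
green [255. 198.] 1357 c [0.6063, -0.0434] size 59 39 long axis deg 94.2 topmean [ 0.6069 -0.0425] ztop 0.106
red [327. 207.] 547 c [0.605, -0.1313] size 62 15 long axis deg 4.4 topmean [ 0.6079 -0.1306] ztop 0.115
red [247. 242.] 1278 c [0.543, -0.0364] size 59 38 long axis deg 99.0 topmean [ 0.5433 -0.0367] ztop 0.106
tcp [ 0.6428 -0.0365  0.2811] psi 4.1 dxyz mm [-62.3  91.3 193.1] yaw -0.1 w 0.0582 F [ 0.7  0.6 -0.1] q7 -1.59
sky [229. 179.] 55 [0.55  0.04  0.103] box 550 40 39 26 long 1
red [271. 169.] 85 [ 0.589 -0.133  0.112] box 588 -133 101 14 long 3
red [379. 209.] 114 [ 0.423 -0.592  0.03 ] box 425 -596 37 65 long 117
```

View pics/w8.png

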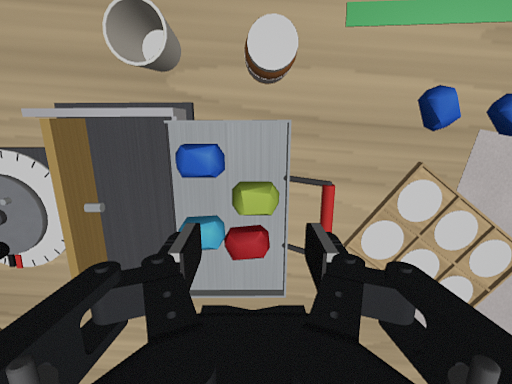

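Blue (200,160), olive (255,198), sky (205,232) and ruby (247,242) all lie on the plate. Ruby has been shifted about 36 mm, the announced knock, but is still on the plate. Next I'll take the handle at (327,207).

Request:
apply_moves:
  increments:
    - [[-31, 45, 0, 0], [-31, 46, 0, 0], [0, 0, 40, 0], [0, 0, 40, 0], [0, 0, 40, 0], [0, 0, 30, 0], [0, 0, 0, 0], [0, 0, 0, 0]]
  jaw: 45

```text
t: 37.8
tool_pos: [0.5927, -0.123, 0.1317]
orientation: [-0.0, 0.999, 0.035, -0.0]
wrist_force: [0.1, -0.3, 1.6]
width: 0.0451
gripper_force: 0.0
```

Request:
apply_moves:
  increments:
    - [[0, 0, 0, 0], [0, 0, 0, 0]]

```text
t: 38.0
tool_pos: [0.5935, -0.1231, 0.1329]
orientation: [0.0, 0.999, 0.035, 0.001]
wrist_force: [1.1, 0.3, 0.2]
width: 0.0453
gripper_force: 0.0
```

```bash
python3 go.py .5872 -.132 .088 4.2
```

```text
tcp [ 0.5935 -0.1231  0.1329] psi 4.0 dxyz mm [-7.   8.4 44.9] yaw -0.2 w 0.0453 F [1.1 0.3 0.2] q7 -1.46
```

Request:
apply_moves:
  increments:
    - [[-7, 8.5, 0, 0], [0, 0, 0, 0], [0, 0, 20, 0], [0, 0, 20, 0], [0, 0, 5, 0], [0, 0, 0, 0], [0, 0, 0, 0]]

```text
t: 38.7
tool_pos: [0.5865, -0.1321, 0.0869]
orientation: [0.0, 0.999, 0.035, 0.0]
wrist_force: [-0.6, 0.0, -0.9]
width: 0.0449
gripper_force: 0.0
```

Request:
apply_moves:
  increments:
    - [[0, 0, 0, 0], [0, 0, 0, 0], [0, 0, 0, 0], [0, 0, 0, 0], [0, 0, 0, 0], [0, 0, 0, 0]]
  jaw: 5
  newtons: 60

```text
t: 39.3
tool_pos: [0.5865, -0.1327, 0.0868]
orientation: [0.0, 0.999, 0.035, 0.001]
wrist_force: [-0.2, -4.2, 7.5]
width: 0.014
gripper_force: 58.5
```

```bash
python3 go.py .5872 -.132 .088 4.2
python3 - <<'E'
import numpy as np
a0=np.arctan2(35,200); r=np.hypot(35,200)
for lo,hi,n in((0,.35,8),(.35,.7,8),(.7,.92,5)):
    a=a0+np.linspace(lo,hi,n+1); P=np.c_[-r*np.cos(a),r*np.sin(a)]; d=np.diff(P,axis=0)
    print([[0,round(-x,1),round(-z,1),0] for x,z in d])
E
```

```text
tcp [ 0.5865 -0.1327  0.0868] psi 4.0 dxyz mm [ 0.7 -0.7 -1.2] yaw -0.2 w 0.014 F [-0.2 -4.2  7.5] q7 -1.45
[[0, np.float64(-1.7), np.float64(-8.7), 0], [0, np.float64(-2.1), np.float64(-8.6), 0], [0, np.float64(-2.5), np.float64(-8.5), 0], [0, np.float64(-2.8), np.float64(-8.4), 0], [0, np.float64(-3.2), np.float64(-8.3), 0], [0, np.float64(-3.6), np.float64(-8.1), 0], [0, np.float64(-3.9), np.float64(-8.0), 0], [0, np.float64(-4.3), np.float64(-7.8), 0]]
[[0, np.float64(-4.6), np.float64(-7.6), 0], [0, np.float64(-4.9), np.float64(-7.4), 0], [0, np.float64(-5.3), np.float64(-7.2), 0], [0, np.float64(-5.6), np.float64(-6.9), 0], [0, np.float64(-5.9), np.float64(-6.7), 0], [0, np.float64(-6.1), np.float64(-6.4), 0], [0, np.float64(-6.4), np.float64(-6.1), 0], [0, np.float64(-6.7), np.float64(-5.9), 0]]
[[0, np.float64(-7.0), np.float64(-5.6), 0], [0, np.float64(-7.2), np.float64(-5.3), 0], [0, np.float64(-7.4), np.float64(-5.0), 0], [0, np.float64(-7.6), np.float64(-4.6), 0], [0, np.float64(-7.8), np.float64(-4.3), 0]]
```

Request:
apply_moves:
  increments:
    - [[0, -1.7, -8.7, 0], [0, -2.1, -8.6, 0], [0, -2.5, -8.5, 0], [0, -2.8, -8.4, 0], [0, -3.2, -8.3, 0], [0, -3.6, -8.1, 0], [0, -3.9, -8, 0], [0, -4.3, -7.8, 0]]

```text
t: 40.1
tool_pos: [0.5847, -0.1089, 0.153]
orientation: [0.001, 0.999, 0.035, 0.0]
wrist_force: [3.0, -6.1, -2.2]
width: 0.0141
gripper_force: 58.9
```

Request:
apply_moves:
  increments:
    - [[0, -4.6, -7.6, 0], [0, -4.9, -7.4, 0], [0, -5.3, -7.2, 0], [0, -5.6, -6.9, 0], [0, -5.9, -6.7, 0], [0, -6.1, -6.4, 0], [0, -6.4, -6.1, 0], [0, -6.7, -5.9, 0]]

```text
t: 40.9
tool_pos: [0.5812, -0.0636, 0.2073]
orientation: [0.001, 0.999, 0.035, 0.0]
wrist_force: [-0.1, -6.3, 2.8]
width: 0.0139
gripper_force: 59.3
```

Request:
apply_moves:
  increments:
    - [[0, -7, -5.6, 0], [0, -7.2, -5.3, 0], [0, -7.4, -5, 0], [0, -7.6, -4.6, 0], [0, -7.8, -4.3, 0], [0, 0, 0, 0], [0, 0, 0, 0], [0, 0, 0, 0]]

```text
t: 41.7
tool_pos: [0.5784, -0.0265, 0.2321]
orientation: [0.0, 0.999, 0.035, 0.0]
wrist_force: [-3.3, -4.7, 7.3]
width: 0.0142
gripper_force: 59.8
```

Run:
```python
from h import *
T=toolT(); g=T[:3,3]+T[:3,2]*-.0187; h=g-np.array([.5726,.0675,.072]); y=h[:2]@[-.0732,.9973]; print('angle',np.arctan2(h[2],-y)-.173,'r',np.hypot(y,h[2]),env.read_state()['wrist_force'],env.read_state()['width'])
a=snap('scene')['pixels'][120:270,200:430]; b=snap('top')['pixels'][130:220,140:290]
c=np.vstack([cv2.resize(a,(460,300)),cv2.resize(b,(460,276))]); cv2.imwrite('pics/lift.png',c[:,:,::-1])
```

```text
angle 0.9132856203735351 r 0.20207946569785673 [-3.32340626 -4.74916086  7.27352511] 0.014203537668804335
```

View pics/lift.png

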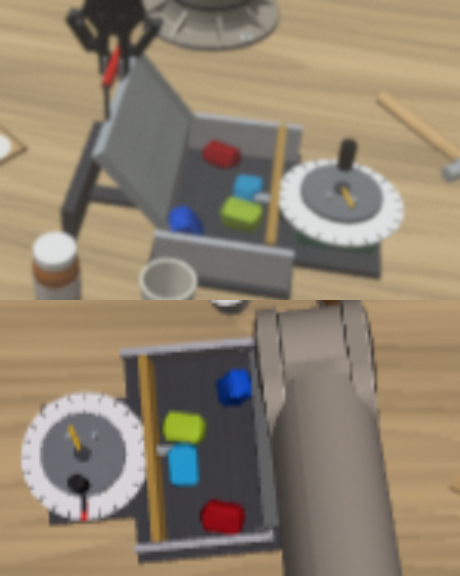

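All four chunks are in the mould; in the scene half, blue (182,218) leans near the end wall. I'll lower the plate in reverse.

Request:
apply_moves:
  increments:
    - [[0, 7.8, 4.3, 0], [0, 7.6, 4.6, 0], [0, 7.4, 5, 0], [0, 7.2, 5.3, 0], [0, 7, 5.6, 0], [0, 6.7, 5.9, 0], [0, 6.4, 6.1, 0], [0, 6.1, 6.4, 0]]

```text
t: 42.6
tool_pos: [0.5827, -0.083, 0.1886]
orientation: [0.001, 0.999, 0.035, 0.0]
wrist_force: [-0.1, -5.3, 1.6]
width: 0.0138
gripper_force: 59.6
```

Request:
apply_moves:
  increments:
    - [[0, 5.9, 6.7, 0], [0, 5.6, 6.9, 0], [0, 5.3, 7.2, 0], [0, 4.9, 7.4, 0], [0, 4.6, 7.6, 0], [0, 4.3, 7.8, 0], [0, 3.9, 8, 0], [0, 3.6, 8.1, 0]]

```text
t: 43.4
tool_pos: [0.5856, -0.1208, 0.1286]
orientation: [0.0, 0.999, 0.035, 0.001]
wrist_force: [2.5, -5.1, -1.1]
width: 0.0145
gripper_force: 59.3
```

Request:
apply_moves:
  increments:
    - [[0, 3.2, 8.3, 0], [0, 2.8, 8.4, 0], [0, 2.5, 8.5, 0], [0, 2.1, 8.6, 0], [0, 1.7, 7.7, 0], [0, 0, 0, 0], [0, 0, 0, 0]]

```text
t: 44.1
tool_pos: [0.5865, -0.1327, 0.0873]
orientation: [0.0, 0.999, 0.035, 0.0]
wrist_force: [3.0, -5.3, -1.1]
width: 0.0139
gripper_force: 59.2
```

```bash
python3 go.py .5872 -.132 .088 4.2
```

```text
tcp [ 0.5865 -0.1327  0.0873] psi 4.0 dxyz mm [ 0.8 -0.6 -0.7] yaw -0.2 w 0.0139 F [ 3.  -5.3 -1.1] q7 -1.45
```

Release, lift clear, move back towards -x and look.

Request:
apply_moves:
  increments:
    - [[0, 0, 0, 0], [0, 0, 0, 0], [0, 0, 0, 0], [0, 0, 0, 0]]
  jaw: 45

```text
t: 44.5
tool_pos: [0.586, -0.1317, 0.0871]
orientation: [-0.0, 0.999, 0.035, -0.0]
wrist_force: [0.3, -0.3, -0.5]
width: 0.0449
gripper_force: 0.0
```

Request:
apply_moves:
  increments:
    - [[0, 0, -25, 0], [0, 0, -45, 0], [0, 0, -45, 0], [-20, -35, -45, 0], [-20, -40, -45, 0], [-20, -40, -10, 0], [0, 0, 0, 0], [0, 0, 0, 0]]

```text
t: 45.3
tool_pos: [0.5266, -0.0346, 0.2854]
orientation: [0.0, 0.999, 0.036, 0.001]
wrist_force: [0.7, 0.5, 0.3]
width: 0.0452
gripper_force: 0.0
```

```bash
python3 - <<'E'
from chunks import *
for i in range(1):
    s,T=wrist('w9.png'); chunks(s,T)
    W=world(s,T); print('handle z', env.read_state()['tool_pos'])
E
python3 tv.py t5.png
```

```text
blue [459.  21.] 1689 c [0.7391, -0.3001] size 59 40 long axis deg 26.6 topmean [ 0.7378 -0.2985] ztop 0.034
blue [156.  65.] 1092 c [0.6534, 0.104] size 57 57 long axis deg 5.2 topmean [0.6478 0.0916] ztop 0.069
sky [111. 142.] 1348 c [0.5424, 0.1684] size 67 44 long axis deg 14.6 topmean [0.5552 0.1697] ztop 0.058
green [109. 105.] 1332 c [0.5941, 0.1751] size 73 40 long axis deg 83.2 topmean [0.5932 0.1679] ztop 0.049
red [341. 126.] 1154 c [0.587, -0.1326] size 98 15 long axis deg 4.3 topmean [ 0.5882 -0.1317] ztop 0.115
red [151. 195.] 1078 c [0.4667, 0.116] size 60 44 long axis deg 77.9 topmean [0.4724 0.114 ] ztop 0.056
handle z [ 0.52681137 -0.03558888  0.28480404]
sky [199. 184.] 132 [0.54  0.167 0.048] box 541 171 57 44 long 7
green [200. 171.] 122 [0.596 0.166 0.046] box 598 169 60 44 long 82
red [271. 169.] 84 [ 0.588 -0.133  0.113] box 588 -134 99 14 long 4
red [212. 201.] 140 [0.467 0.115 0.047] box 470 116 60 47 long 82
red [379. 209.] 113 [ 0.423 -0.591  0.03 ] box 425 -597 36 67 long 115
```

View pics/w9.png

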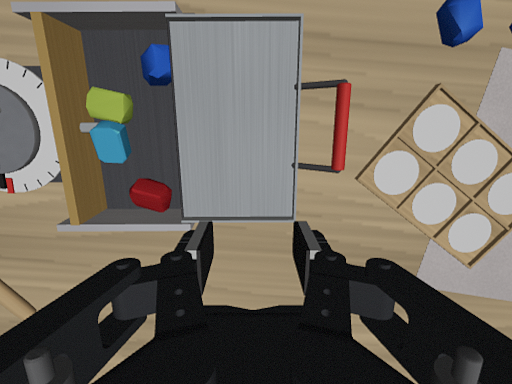

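The view shows all four chunks inside the mould: blue (156,65), olive (109,105), sky (111,142) and ruby (151,195). The plate is down flat, since the handle top is back at 115 mm. The pointer is still beside the mark at (5,182). I'll confirm nothing is moving, then hand in.

Request:
apply_moves:
  increments:
    - [[0, 0, 0, 0], [0, 0, 0, 0], [0, 0, 0, 0], [0, 0, 0, 0], [0, 0, 0, 0], [0, 0, 0, 0]]

```text
t: 46.0
tool_pos: [0.5268, -0.0354, 0.2847]
orientation: [-0.0, 0.999, 0.035, -0.0]
wrist_force: [-0.9, -0.3, 0.4]
width: 0.0451
gripper_force: 0.0
```

Run:
```python
from chunks import *
s,T=wrist('w10.png'); chunks(s,T)
print(env.hand_in())
```

```text
blue [459.  20.] 1676 c [0.7387, -0.3005] size 58 41 long axis deg 25.5 topmean [ 0.7373 -0.2986] ztop 0.034
blue [155.  65.] 1092 c [0.6536, 0.1007] size 57 51 long axis deg 5.6 topmean [0.6478 0.0914] ztop 0.069
sky [110. 142.] 1353 c [0.5426, 0.1687] size 64 44 long axis deg 13.6 topmean [0.5554 0.1696] ztop 0.058
green [108. 105.] 1335 c [0.5937, 0.1745] size 72 40 long axis deg 81.9 topmean [0.5932 0.1679] ztop 0.049
red [340. 125.] 1163 c [0.587, -0.1325] size 98 15 long axis deg 4.5 topmean [ 0.5884 -0.1317] ztop 0.115
red [150. 195.] 1079 c [0.467, 0.1177] size 63 43 long axis deg 78.3 topmean [0.4722 0.114 ] ztop 0.056
the job is handed in; nothing more can be done
None
```

I handed the job in at 46 s, with no verdict returned: the dam is set about 1.5° off the mark with the slack taken up clockwise, all four chunks are at rest in the mould, the plate is down flat, and the jar, cup and hammer were not touched.

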